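# Dress a copper plate's edge on the roller filing rest

### The job

Take the blue block file from its mat and file the upper edge of the copper plate in the filing rest: push the file forward, the way the painted arrows point, pressing steadily with about 10 to 15 N (never above 22 N) so that it bears on the plate's edge and drives the guide roller. File on forward strokes only: lift it clear at the end of each stroke, bring it back in the air and stroke again, without ever running the roller backwards, until the roller has turned at least three full turns in two or more strokes. Then lay the file back flat on its mat, touching the rest with nothing but the file and leaving the small parts around the work where they are.

Things in the scene. Friction and masses are not known exactly. Their poses are not given: they have to be found in the camera images.
- filing_rest: Roller filing rest, screwed to the bench: green base 140 x 100 x 12 mm, a yellow arrow along each side. Origin: centre of the base's underside; z up, +x is the forward stroke direction. A grey head 116 x 56 mm above the base carries a sprung steel table with the copper plate and the guide roller. From 4 N on, the table sinks 1 mm for each 6 N more, with a hard stop 4 mm down. Limit: 22 N in all.
- plate_foot (a point): Point on the bench straight below the upper edge of the copper plate, at x = -22 mm of the rest. The plate stands on edge, 4 mm thick (x), 40 mm wide (y), centred on y = 0. The head was set by hand and its height is NOT measured: the plate's upper edge lies anywhere between 73 and 99 mm above this point; find it by feel. The clamp jaws lie 12 mm below that edge.
- roller_foot (a point): Point on the bench straight below the guide roller's axis, at x = +22 mm of the rest. Steel roller 20 mm in diameter, 42 mm long, axis along y, centred on y = 0, in a sprung fork whose cheeks (y = +-24 mm) end 1 mm below the plate's edge. Unloaded its top is 3 mm above the plate's edge; it yields softly: 2 N at first, 3.5 N when level with the edge, 6 N at its stop 8 mm down.
- roller (a joint): Turning angle of the guide roller, rad, 0 at the start; it grows as a file pressed on its top moves forward (+x of the rest): 10 mm of stroke turns it 1 rad if it does not slip. It must never be run back.
- block_file: Loose block file, 0.35 kg: flat dark steel file blade 190 x 24 x 5 mm (along its x, y, z) under a blue carrier, with a raised wooden grip bar on top. Origin: centre of the blade's underside (the cutting face), x along the file, z up; it works equally well either way round.
- file_handle (a point): Centre of the wooden grip bar of the block file, 44 mm above the cutting face: the bar is 110 mm long (along the file's x), 24 mm wide (y) and 24 mm high (32 to 56 mm above the cutting face); below it is open air down to the carrier, whose top is 13 mm above the cutting face, except for two posts at x = +-40 mm. Grasp the bar across its width from above.
- tool_mat: Black rubber tool mat fixed on the bench, 230 x 100 x 3 mm (x, y, z); origin: centre of its underside. The file lies on it at the start and must lie on it at the end.
- insulator: Bystander: small white porcelain insulator, 42 mm diameter, 46 mm high, standing; origin: centre of its underside.
- fuse: Bystander: white screw fuse with a blue band, 23 mm diameter, 50 mm high, standing; origin: centre of its underside.
- lampholder: Bystander: brown lampholder, 43 mm diameter, 62 mm high, standing; origin: centre of its underside.
- tape: Bystander: small roll of black tape lying flat, 58 mm diameter, 19 mm high; origin: centre of its underside.

How it is judged:
By the outcome, as a careful person would: the job done as asked, in the order asked, and still so for the second after the job is handed in, with the robot touching nothing.
It also fails if it takes over 58 s, if anything falls off the work surface, if the arm or the gripper's body presses on something with over 40 N, if the wrist force passes 120 N, or if a joint passes its speed limit or range.

### The arm

A 6-joint arm with a two-finger parallel gripper is mounted at the origin on a cart in front of the work surface, level with it; the furniture and walls round the work are solid. World frame = base frame: x ahead of the robot, y to its left, z up, the work surface at z = 0. Lengths are in m, angles in rad, forces in N, time in s.
With the tool pointing down it reaches from about 0.375 to 0.9 m from the base axis. Payload 3.1 kg.
Tool frame: the origin (TCP) lies at the very end of the fingers, on their centre line; the grasp point (between the pads) lies 19 mm behind it; z points along the fingers, y is the line along which they close (so a half turn about z gives the same grasp; the last joint's range is limited). The gripper opens to 85 mm and grips with 20 to 120 N. Pads are 22 mm wide; open, the fingers measure 114 mm over their backs; the gripper's body (76 mm by 85 mm) begins 54 mm behind the grasp point. The pads swing forward as they close: fully open they stand 13 mm farther back than shut.
Start: joints at [-1.31, 0.527, 1.433, -0, 1.181, -0.178], TCP at [0.266, -0.565, 0.231] pointing down, gripper open.
Joint ranges: [-3.08, 3.08], [-0.75, 2.2], [0.22, 2.44], [-1.43, 4.57], [0, 2.65], [-2.85, 2.85]. Speed limits (rad/s): [2.79, 2.79, 3.14, 3.14, 3.14, 3.14].

### API

Orientations are given as a unit quaternion [x, y, z, w].
In Python, from station import manip gives the robot as it stands.
- The arm moves only by the shell command python3 -m handwheel 'ROWS' [FORCE]. ROWS is JSON, a list of rows, each a list of 7 numbers: the shift along the world's x, y, z in mm, then the turn, a rotation vector about the world's x, y, z in degrees, then the opening, from 0 (shut) to 1 (fully open). A call has exactly 10 rows; each row shifts and turns the commanded pose from where the row before left it; what a row does not reach is not made up. A row lasts 1/8 s, in which the tool goes at most 62.5 mm and 10.7 degrees, less where a joint would pass 70% of its speed; a pose out of reach is approached as far as the arm can. A call is refused whole if a number of a shift passes 62.5 or a number of a turn 10.7, either way. A call with a gripper value outside its range is refused whole. The fingers move at their own pace and stop on an object; FORCE is the grip in N (left out, the last holds). Time passes only in rows, so rows that do not move let the fingers close, or fill a call up. It gives the time, the measured TCP pose, the force, the opening and the grip force at its end, in the units of the state.
- manip.sense(): the state, without advancing time (a new reading comes with each control period).
- manip.snapshot(name): name is "scene" or "top"; returns the picture (400x640x3 uint8, red, green, blue); there is no depth.
- manip.get_calibration(name): a dict with "K" (3x3 intrinsics, pixels), "rvec" (rotation vector, rad) and "tvec" (3), from world to camera coordinates, as OpenCV has them. Camera axes: x right, y down, z forward; pixel columns grow to the right and rows downward; lengths in m; the calibration is good to about 2 mm. A picture is of the moment at which its call begins. get_calibration takes no time and is no camera call.
- manip.sign_off(): hands the job in; it is judged then, once.
The state is a dict: "t": time; "q": joint angles; "qd": joint speeds; "tau": joint torques, N m; "tcp_pos": TCP position; "tool_rot": TCP orientation; "force": force on the tool from outside, world axes, zero at the start; "ft_torque": the same for the moment, N m; "finger_gap": opening from 0.0 (shut) to 1.0 (fully open); "gripper_force": force on a finger pad.
Only numpy, scipy, OpenCV 4.12 (cv2) and the standard library are available. Lean on these libraries where they do the work, as an engineer would, in place of code of your own. Each camera call takes 0.05 s, during which the arm holds its last target. There are 200 camera calls.

## Working session

There is one attempt and no reset: what is moved stays moved. The work goes in short steps, Python scripts to look and compute and a shell command to move; the robot and the scene stay as the last step left them, time stands still between calls to the robot, and variables do not carry over. Pictures are saved under pics/ and viewed, at most 10 in all, crops included, and the job is handed in when it is done.

```bash
mkdir -p pics; python3 - <<'E'
from station import manip
import cv2
for n in("scene","top"):
    cv2.imwrite(f"pics/{n}0.png",manip.snapshot(n)[:,:,::-1]); print(manip.get_calibration(n))
s=manip.sense();print(s)
E
```

```text
{'K': array([[362.0491669 ,   0.        , 318.92684828],
       [  0.        , 362.0491669 , 196.77484053],
       [  0.        ,   0.        ,   1.        ]]), 'rvec': array([ 2.00441805,  1.09132548, -0.5604764 ]), 'tvec': array([-0.41876653, -0.15914233,  1.17115187])}
{'K': array([[469.89972573,   0.        , 315.44480537],
       [  0.        , 469.89972573, 195.03330089],
       [  0.        ,   0.        ,   1.        ]]), 'rvec': array([ 2.15272698, -2.20996097,  0.05048624]), 'tvec': array([0.19654465, 0.53150655, 0.894714  ])}
{'t': 0.1, 'q': array([-1.30950520e+00,  5.28346282e-01,  1.43374392e+00,  1.71685219e-05,
        1.18142991e+00, -1.78499585e-01]), 'qd': array([-0.00048869,  0.00058175, -0.00344495,  0.00010688,  0.00013837,
       -0.00018853]), 'tau': array([-5.46087867e-04, -4.43305707e+01, -1.78585696e+01, -2.73449878e-04,
        3.86917251e-03,  3.76850124e-06]), 'tcp_pos': array([ 0.2659589 , -0.56488948,  0.23045765]), 'tool_rot': array([ 9.75920539e-01,  2.18124212e-01, -3.19512932e-05, -9.63235844e-04]), 'force': array([ 0.16654103, -0.05132172,  0.50479324]), 'ft_torque': array([-0.01665099,  0.03265597, -0.03042376]), 'gripper_force': 0.0, 'finger_gap': 1.002106763409576}
```

View pics/scene0.png

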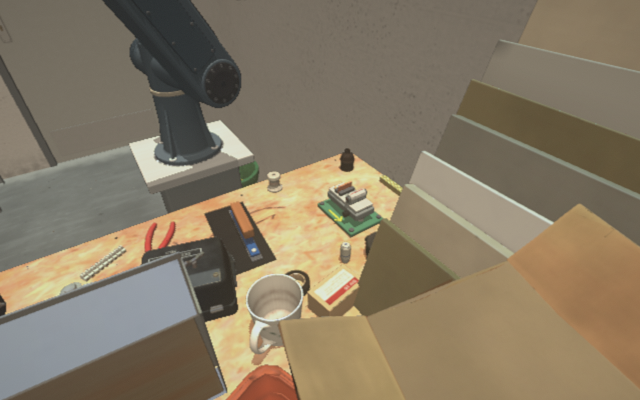

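View pics/top0.png

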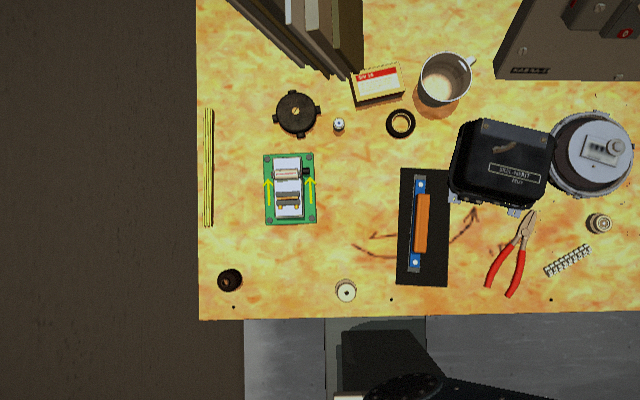

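```bash
cat > h.py <<'E'
import numpy as np,cv2
from station import manip
def ray(n,uv):
    c=manip.get_calibration(n);R=cv2.Rodrigues(c["rvec"])[0]
    p=cv2.undistortPoints(np.array(uv,float).reshape(-1,1,2),c["K"],None)[:,0]
    return -R.T@c["tvec"],np.c_[p,np.ones(len(p))]@R
def onz(n,uv,z):
    o,d=ray(n,uv);return o+d*((z-o[2])/d[:,2])[:,None]
def proj(n,P):
    c=manip.get_calibration(n);return cv2.projectPoints(np.array(P,float).reshape(-1,1,3),c["rvec"],c["tvec"],c["K"],None)[0][:,0]
E
python3 - <<'E'
from h import *
im=cv2.imread("pics/top0.png");hsv=cv2.cvtColor(im,cv2.COLOR_BGR2HSV)
def seg(lo,hi,x0,x1,y0,y1,z,name):
    m=np.zeros(im.shape[:2],np.uint8);m[y0:y1,x0:x1]=cv2.inRange(hsv,lo,hi)[y0:y1,x0:x1]
    k,l,st,_=cv2.connectedComponentsWithStats(m)
    ys,xs=np.where(m>0)
    W=onz("top",np.c_[xs,ys],z)[:,:2]
    r=cv2.minAreaRect(W.astype(np.float32)*1000);print(name,len(xs),r,cv2.minAreaRect(np.c_[xs,ys].astype(np.float32)))
seg((50,120,40),(80,255,255),255,325,145,235,.012,"base")
seg((0,0,0),(180,255,60),393,452,160,292,.003,"mat")
seg((95,120,80),(120,255,255),400,440,165,285,.016,"blue")
seg((5,120,80),(15,255,230),408,436,188,258,.059,"grip")
for n,p,z in(("insul",(346,291),.046),("fuse",(338,125),.05),("lamp",(229,280),.062),("tape",(400,124),.019),("jbox",(297,114),.03)):print(n,onz("top",[p],z))
print(onz("top",[(308,172),(275,172),(301,172),(275,200),(301,200)],.09))
cv2.imwrite("pics/c.png",cv2.resize(im[120:300,240:460],None,fx=3.3,fy=3.3,interpolation=cv2.INTER_CUBIC))
E
```

```text
base 1254 ((551.4290771484375, 233.9559783935547), (138.094970703125, 98.498779296875), 1.322075605392456) ((289.1199035644531, 188.51809692382812), (70.20616149902344, 50.22880172729492), 87.27368927001953)
mat 4647 ((479.8891906738281, -28.275718688964844), (101.24288177490234, 248.2483673095703), 85.24384307861328) ((423.6683654785156, 222.0882110595703), (51.6580696105957, 126.55596160888672), 2.6324350833892822)
blue 246 ((477.6611633300781, -12.711536407470703), (19.01127815246582, 169.42713928222656), 83.5965805053711) ((417.1377868652344, 223.0099639892578), (9.913888931274414, 87.77096557617188), 4.134671211242676)
grip 728 ((477.4012451171875, -12.37000846862793), (22.907869338989258, 108.41584777832031), 83.69512939453125) ((421.6116943359375, 222.93655395507812), (12.468233108520508, 58.77881622314453), 4.085616588592529)
insul [[0.35460106 0.12992526 0.046     ]]
fuse [[0.66602936 0.13597065 0.05      ]]
lamp [[0.38180733 0.34445428 0.062     ]]
tape [[0.67103876 0.01376231 0.019     ]]
jbox [[0.6941973  0.21408625 0.03      ]]
[[0.57375833 0.1937143  0.09      ]
 [0.57539871 0.2530642  0.09      ]
 [0.57410595 0.20629155 0.09      ]
 [0.52498764 0.25408806 0.09      ]
 [0.52374804 0.20748893 0.09      ]]
```

View pics/c.png

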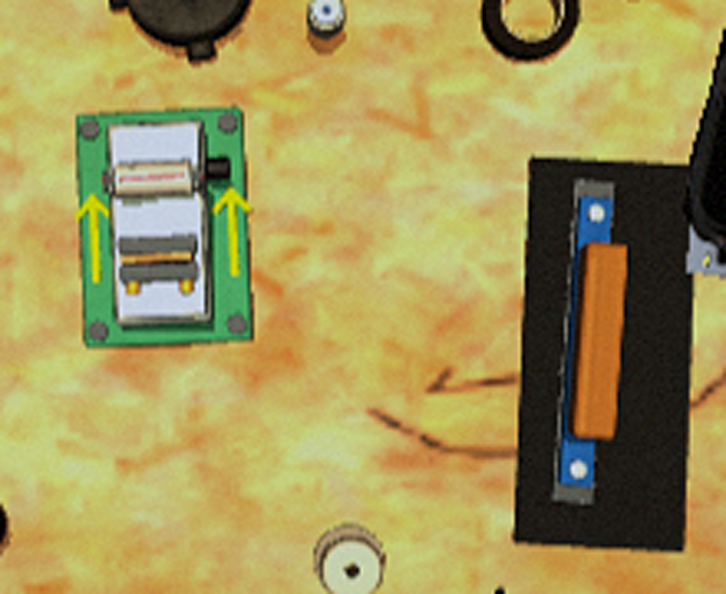

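The rest lies at about (0.551, 0.234) with yaw +1.3°. The file is at (0.4775, -0.0125), yaw -6.4°, with its grip at (421, 223) px. I'm moving above the file now, and cropping the scene view for a rough rest height.

```bash
python3 -m handwheel '[[21,55,0,0,0,-3.2,0.6],[21,55,0,0,0,-3.2,0.6],[21,55,0,0,0,-3.2,0.6],[21,55,0,0,0,-3.2,0.6],[21,55,0,0,0,-3.2,0.6],[21,55,0,0,0,-3.2,0.6],[21,55,0,0,0,-3.2,0.6],[21,55,0,0,0,-3.2,0.6],[21,56,0,0,0,-3.2,0.6],[22,56,0,0,0,-3.2,0.6]]' 60
python3 - <<'E'
from h import *
im=cv2.imread("pics/scene0.png")
cv2.imwrite("pics/c2.png",cv2.resize(im[165:245,305:405],None,fx=7,fy=7,interpolation=cv2.INTER_CUBIC))
print(ray("top",[(0,0)])[0],ray("scene",[(0,0)])[0])
a=np.radians(1.3);f=np.array([np.cos(a),np.sin(a)]);l=np.array([-f[1],f[0]]);c=np.array([.5514,.234])
for z in(.073,.086,.099):
    for x,y in((-22,20),(-22,-20)):
        P=[*(c+f*x/1000+l*y/1000),z]
        print(z,x,y,((proj("scene",[P])[0]-[305,165])*7).round(),((proj("top",[P])[0]-[240,120])*3.3).round())
for x,y in((-70,50),(-70,-50),(70,-50),(70,50)):
    P=[*(c+f*x/1000+l*y/1000),.012];print(x,y,((proj("scene",[P])[0]-[305,165])*7).round())
print(onz("top",[(449,190)],.1))
s=manip.sense();print(s["tcp_pos"],s["tool_rot"],s["force"],s["finger_gap"])
E
```

```text
t: 1.35
tcp_pos: [0.4774, -0.0116, 0.2312]
tool_rot: [0.998, -0.06, -0.0, 0.0]
force: [1.5, -0.6, 0.3]
finger_gap: 0.602
gripper_force: 0.0
[0.47903068 0.16824522 0.92944355] [ 1.09733241 -0.18970345  0.57633546]
0.073 -22 20 [322. 120.] [120. 258.]
0.073 -22 -20 [228. 159.] [192. 255.]
0.086 -22 20 [323.  89.] [117. 257.]
0.086 -22 -20 [229. 128.] [190. 253.]
0.099 -22 20 [325.  57.] [115. 256.]
0.099 -22 -20 [229.  96.] [189. 252.]
-70 50 [301. 167.]
-70 -50 [ 80. 260.]
70 -50 [318. 480.]
70 50 [551. 365.]
[[ 0.53391021 -0.05416737  0.1       ]]
[ 0.47741668 -0.01158041  0.231202  ] [ 9.98181888e-01 -6.02736631e-02 -4.61807306e-05  5.00201100e-05] [ 1.46317072 -0.59020944  0.26942452] 0.6020926712276853
```

View pics/c2.png

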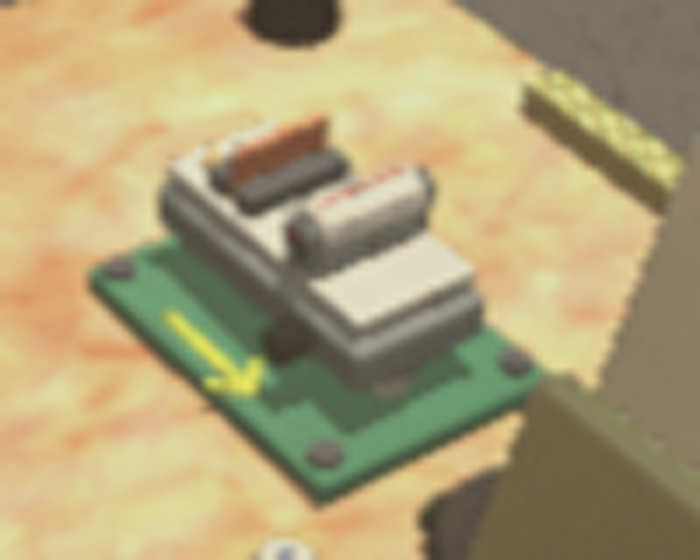

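The plate edge in the scene crop runs from (228, 157) to (327, 118), which puts it at about 74–79 mm. I'll grasp 15 mm behind the file's centre to stay clear of the black box.

```bash
python3 -m handwheel '[[-15,1,-10,0,0,0.5,0.6],[0,0,-25,0,0,0,0.6],[0,0,-28,0,0,0,0.6],[0,0,-28,0,0,0,0.6],[0,0,-28,0,0,0,0.6],[0,0,-28,0,0,0,0.6],[0,0,-25,0,0,0,0.6],[0,0,-20,0,0,0,0.6],[0,0,-15,0,0,0,0.6],[0,0,0,0,0,0,0.6]]'
python3 - <<'E'
from h import *
cv2.imwrite("pics/t1.png",cv2.resize(manip.snapshot("top")[130:300,340:500,::-1],None,fx=3.5,fy=3.5))
cv2.imwrite("pics/s1.png",manip.snapshot("scene")[:,:,::-1])
E
```

```text
t: 2.6
tcp_pos: [0.4615, -0.0123, 0.0234]
tool_rot: [0.998, -0.055, -0.001, -0.0]
force: [0.0, 0.2, 0.1]
finger_gap: 0.597
gripper_force: 0.0
```

View pics/t1.png

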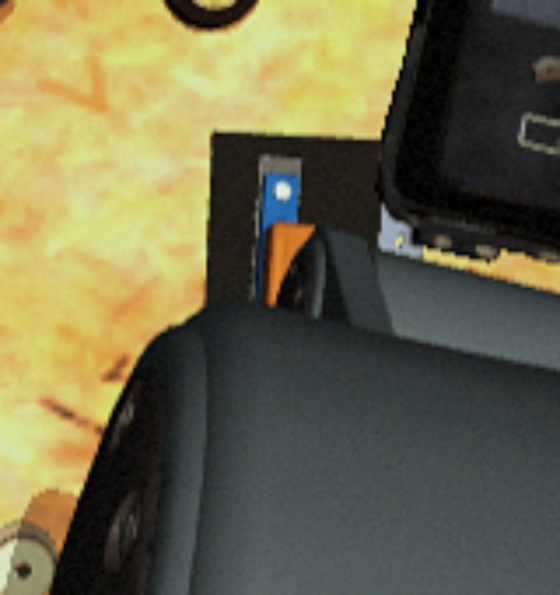

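The arm hides the grip, but the file is still lying undisturbed at top left and there's no contact force. Closing and lifting.

```bash
python3 -m handwheel '[[0,0,0,0,0,0,0],[0,0,0,0,0,0,0],[0,0,0,0,0,0,0],[0,0,0,0,0,0,0],[0,0,0,0,0,0,0],[0,0,5,0,0,0,0],[0,0,20,0,0,0,0],[0,0,30,0,0,0,0],[0,0,30,0,0,0,0],[0,0,15,0,0,0,0]]' 120
```

```text
t: 3.95
tcp_pos: [0.4621, -0.0125, 0.1256]
tool_rot: [0.998, -0.055, 0.001, 0.0]
force: [0.4, -0.2, -3.4]
finger_gap: 0.263
gripper_force: 117.8
```

```bash
python3 -m handwheel '[[5,31,0,0,0,1,0],[5,31,0,0,0,1,0],[5,31,0,0,0,1,0],[5,31,0,0,0,1,0],[5,31,0,0,0,1,0],[5,31,0,0,0,1,0],[5,31,0,0,0,1,0],[4,28,0,0,0,0.6,0],[0,0,-7,0,0,0,0],[0,0,-6,0,0,0,0]]'
python3 - <<'E'
from h import *
s=manip.sense();print(s["tcp_pos"],s["tool_rot"],s["force"])
cv2.imwrite("pics/s2.png",cv2.resize(manip.snapshot("scene")[145:255,290:420,::-1],None,fx=5,fy=5,interpolation=cv2.INTER_CUBIC))
cv2.imwrite("pics/t2.png",manip.snapshot("top")[:,:,::-1])
E
```

```text
t: 5.2
tcp_pos: [0.4999, 0.2319, 0.1104]
tool_rot: [1.0, 0.011, -0.001, 0.001]
force: [-0.6, -0.3, -3.3]
finger_gap: 0.265
gripper_force: 118.2
[0.49988437 0.23186294 0.11040586] [ 9.99933124e-01  1.14877252e-02 -1.23631067e-03  5.00498739e-04] [-0.56490572 -0.3099266  -3.2513574 ]
```

View pics/s2.png

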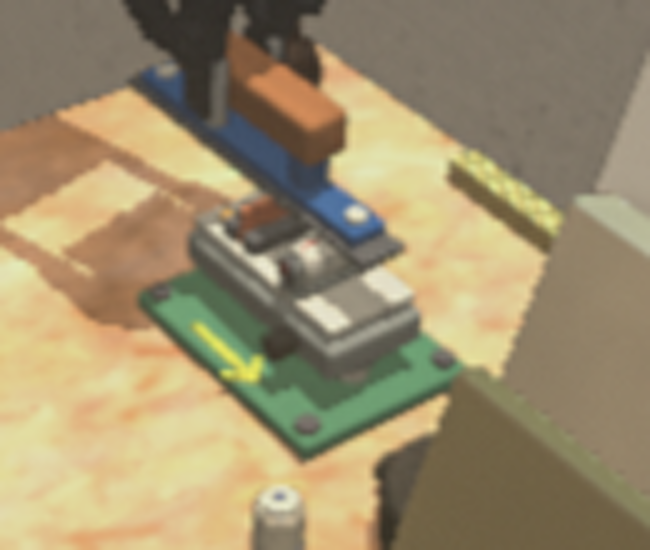

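The file hangs level over the rest, lined up with the arrows, with its front end past the roller at about (400, 245). I'm feeling downwards, creeping forward as it goes.

```bash
python3 -m handwheel '[[0,0,-1,0,0,0,0],[0,0,-1,0,0,0,0],[0,0,-1,0,0,0,0],[0.2,0,-1,0,0,0,0],[0.2,0,-0.5,0,0,0,0],[0.2,0,-0.5,0,0,0,0],[0.2,0,-0.5,0,0,0,0],[0.2,0,-0.5,0,0,0,0],[0,0,0,0,0,0,0],[0,0,0,0,0,0,0]]'
```

```text
t: 6.55
tcp_pos: [0.5021, 0.2325, 0.1053]
tool_rot: [1.0, 0.011, -0.0, -0.0]
force: [-0.5, 0.3, -2.7]
finger_gap: 0.263
gripper_force: 118.2
```

```bash
python3 -m handwheel '[[0.2,0,-0.5,0,0,0,0],[0.2,0,-0.5,0,0,0,0],[0.2,0,-0.5,0,0,0,0],[0.2,0,-0.5,0,0,0,0],[0.2,0,-0.5,0,0,0,0],[0.2,0,-0.5,0,0,0,0],[0.2,0,-0.5,0,0,0,0],[0.2,0,-0.5,0,0,0,0],[0.1,0,0,0,0,0,0],[0.1,0,0,0,0,0,0]]'
```

```text
t: 7.8
tcp_pos: [0.504, 0.2325, 0.1014]
tool_rot: [1.0, 0.011, 0.0, -0.0]
force: [-0.6, -0.6, 0.2]
finger_gap: 0.262
gripper_force: 118.7
```

```bash
python3 -m handwheel '[[0.2,0,-0.2,0,0,0,0],[0.2,0,-0.2,0,0,0,0],[0.2,0,-0.2,0,0,0,0],[0.2,0,-0.2,0,0,0,0],[0.2,0,-0.2,0,0,0,0],[0.2,0,-0.2,0,0,0,0],[0.2,0,-0.2,0,0,0,0],[0.2,0,-0.1,0,0,0,0],[0.1,0,0,0,0,0,0],[0.1,0,0,0,0,0,0]]'
```

```text
t: 9.05
tcp_pos: [0.5052, 0.2325, 0.1]
tool_rot: [1.0, 0.011, -0.0, 0.0]
force: [-4.5, 0.7, 4.9]
finger_gap: 0.263
gripper_force: 119.5
```

```bash
python3 -m handwheel '[[2,0,-0.3,0,0,0,0],[3,0.1,-0.2,0,0,0,0],[4,0.1,-0.1,0,0,0,0],[4,0.1,0,0,0,0,0],[4,0.1,0,0,0,0,0],[4,0.1,0,0,0,0,0],[4,0.1,0,0,0,0,0],[4,0.1,0,0,0,0,0],[4,0.1,0,0,0,0,0],[4,0.1,0,0,0,0,0]]'
```

```text
t: 10.3
tcp_pos: [0.5415, 0.2334, 0.0995]
tool_rot: [1.0, 0.011, -0.002, 0.0]
force: [-4.6, 0.2, 7.2]
finger_gap: 0.259
gripper_force: 119.6
```

```bash
python3 -m handwheel '[[4,0.1,-0.1,0,0,0,0],[4,0.1,-0.1,0,0,0,0],[4,0.1,0,0,0,0,0],[4,0.1,0,0,0,0,0],[4,0.1,0,0,0,0,0],[4,0.1,0,0,0,0,0],[4,0.1,0,0,0,0,0],[4,0.1,0,0,0,0,0],[4,0.1,0,0,0,0,0],[4,0.1,0,0,0,0,0]]'
```

```text
t: 11.55
tcp_pos: [0.5813, 0.2343, 0.0991]
tool_rot: [1.0, 0.011, -0.002, 0.0]
force: [-4.4, 0.2, 5.4]
finger_gap: 0.262
gripper_force: 119.4
```

```bash
python3 -m handwheel '[[2,0,6,0,0,0,0],[1,0,12,0,0,0,0],[0,0,4,0,0,0,0],[-20,-0.4,0,0,0,0,0],[-22,-0.5,0,0,0,0,0],[-22,-0.5,0,0,0,0,0],[-18,-0.4,0,0,0,0,0],[0,0,-10,0,0,0,0],[0,0,-6,0,0,0,0],[0,0,0,0,0,0,0]]'
```

```text
t: 12.8
tcp_pos: [0.5048, 0.2326, 0.1044]
tool_rot: [1.0, 0.011, 0.0, -0.0]
force: [-0.3, 0.3, -3.0]
finger_gap: 0.261
gripper_force: 118.3
```

```bash
python3 - <<'E'
from h import *
s=manip.sense();print(s["tcp_pos"],s["force"],s["ft_torque"])
cv2.imwrite("pics/s3.png",cv2.resize(manip.snapshot("scene")[145:255,290:420,::-1],None,fx=5,fy=5,interpolation=cv2.INTER_CUBIC))
E
```

```text
[0.50480554 0.23259312 0.10435686] [-0.26865557  0.28740893 -2.96426865] [-0.01865714  0.02446664  0.02839426]
```

View pics/s3.png

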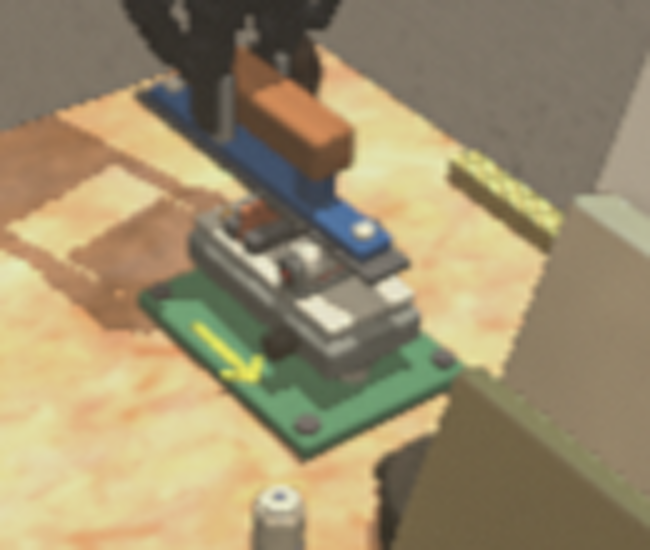

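The file is still level in the grip, with its front end at about (405, 262). Second stroke.

```bash
python3 -m handwheel '[[0.5,0,-2,0,0,0,0],[1,0,-1.5,0,0,0,0],[1,0,-1.2,0,0,0,0],[2,0.1,-0.9,0,0,0,0],[4,0.1,-0.3,0,0,0,0],[5,0.1,0,0,0,0,0],[5,0.1,0,0,0,0,0],[5,0.1,0,0,0,0,0],[5,0.1,0,0,0,0,0],[5,0.1,0,0,0,0,0]]'
```

```text
t: 14.1
tcp_pos: [0.536, 0.2333, 0.0998]
tool_rot: [1.0, 0.011, -0.001, 0.0]
force: [-4.5, 0.1, 6.0]
finger_gap: 0.262
gripper_force: 119.4
```

```bash
python3 -m handwheel '[[4,0.1,-0.2,0,0,0,0],[5,0.1,-0.2,0,0,0,0],[5,0.1,-0.2,0,0,0,0],[5,0.1,-0.1,0,0,0,0],[5,0.1,-0.1,0,0,0,0],[5,0.1,-0.1,0,0,0,0],[5,0.1,0,0,0,0,0],[5,0.1,0,0,0,0,0],[5,0.1,0,0,0,0,0],[5,0.1,0,0,0,0,0]]'
```

```text
t: 15.35
tcp_pos: [0.5844, 0.2344, 0.0989]
tool_rot: [1.0, 0.011, -0.002, 0.0]
force: [-3.6, 0.1, 6.2]
finger_gap: 0.261
gripper_force: 119.5
```

```bash
python3 -m handwheel '[[2,0,6,0,0,0,0],[1,0,12,0,0,0,0],[0,0,4,0,0,0,0],[-20,-0.4,0,0,0,0,0],[-22,-0.5,0,0,0,0,0],[-22,-0.5,0,0,0,0,0],[-19,-0.4,0,0,0,0,0],[0,0,-10,0,0,0,0],[0,0,-6,0,0,0,0],[0,0,0,0,0,0,0]]'
```

```text
t: 16.6
tcp_pos: [0.5074, 0.2326, 0.1037]
tool_rot: [1.0, 0.011, 0.0, -0.0]
force: [-0.7, -0.1, -1.3]
finger_gap: 0.27
gripper_force: 118.3
```

```bash
python3 -m handwheel '[[0.5,0,-2,0,0,0,0],[1,0,-1.5,0,0,0,0],[1,0,-1.2,0,0,0,0],[2,0.1,-0.9,0,0,0,0],[4,0.1,-0.4,0,0,0,0],[5,0.1,-0.1,0,0,0,0],[5,0.1,0,0,0,0,0],[5,0.1,0,0,0,0,0],[5,0.1,0,0,0,0,0],[5,0.1,0,0,0,0,0]]'
```

```text
t: 17.85
tcp_pos: [0.5377, 0.2332, 0.0992]
tool_rot: [1.0, 0.011, -0.002, 0.0]
force: [-6.2, -0.2, 8.8]
finger_gap: 0.267
gripper_force: 119.8
```

```bash
python3 -m handwheel '[[4,0.1,-0.1,0,0,0,0],[5,0.1,-0.1,0,0,0,0],[5,0.1,-0.1,0,0,0,0],[5,0.1,-0.1,0,0,0,0],[5,0.1,-0.1,0,0,0,0],[5,0.1,-0.1,0,0,0,0],[5,0.1,0,0,0,0,0],[5,0.1,0,0,0,0,0],[5,0.1,0,0,0,0,0],[5,0.1,0,0,0,0,0]]'
```

```text
t: 19.1
tcp_pos: [0.5864, 0.2343, 0.0984]
tool_rot: [1.0, 0.011, -0.003, 0.0]
force: [-4.2, 0.2, 7.8]
finger_gap: 0.271
gripper_force: 119.7
```

```bash
python3 -m handwheel '[[2,0,6,0,0,0,0],[1,0,12,0,0,0,0],[0,0,4,0,0,0,0],[-20,-0.4,0,0,0,0,0],[-22,-0.5,0,0,0,0,0],[-22,-0.5,0,0,0,0,0],[-19,-0.4,0,0,0,0,0],[0,0,-8,0,0,0,0],[0,0,-5,0,0,0,0],[0,0,0,0,0,0,0]]'
```

```text
t: 20.35
tcp_pos: [0.5096, 0.2323, 0.1058]
tool_rot: [1.0, 0.011, 0.0, 0.0]
force: [0.1, -0.4, -1.8]
finger_gap: 0.261
gripper_force: 118.2
```

```bash
python3 - <<'E'
from h import *
s=manip.sense();print(s["tcp_pos"],s["force"],s["ft_torque"])
cv2.imwrite("pics/s4.png",cv2.resize(manip.snapshot("scene")[145:255,290:420,::-1],None,fx=5,fy=5,interpolation=cv2.INTER_CUBIC))
E
```

```text
[0.50961236 0.23232328 0.10582443] [ 0.05048683 -0.42523411 -1.83522337] [ 0.00766525  0.09925585 -0.01722052]
```

View pics/s4.png

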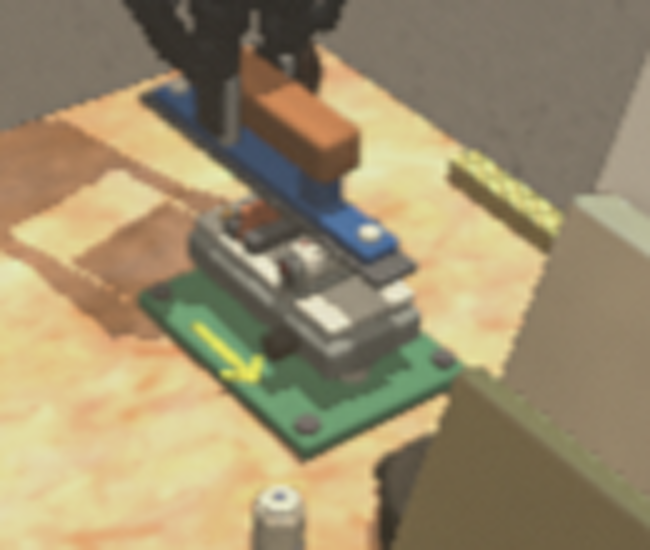

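The file is perhaps slightly nose-down but firmly held, with its front end at about (410, 268). One more stroke for margin, then it goes back.

```bash
python3 -m handwheel '[[0.5,0,-3,0,0,0,0],[1,0,-2,0,0,0,0],[1,0,-1.5,0,0,0,0],[2,0.1,-1,0,0,0,0],[4,0.1,-0.5,0,0,0,0],[5,0.1,-0.3,0,0,0,0],[5,0.1,0,0,0,0,0],[5,0.1,0,0,0,0,0],[5,0.1,0,0,0,0,0],[5,0.1,0,0,0,0,0]]'
```

```text
t: 21.65
tcp_pos: [0.5404, 0.2332, 0.0993]
tool_rot: [1.0, 0.011, -0.002, 0.0]
force: [-4.6, -0.5, 9.1]
finger_gap: 0.267
gripper_force: 119.7
```

```bash
python3 -m handwheel '[[4,0.1,-0.1,0,0,0,0],[5,0.1,-0.1,0,0,0,0],[5,0.1,-0.1,0,0,0,0],[5,0.1,-0.1,0,0,0,0],[5,0.1,-0.1,0,0,0,0],[5,0.1,-0.1,0,0,0,0],[5,0.1,0,0,0,0,0],[3,0.1,6,0,0,0,0],[1,0,12,0,0,0,0],[0,0,7,0,0,0,0]]'
```

```text
t: 22.9
tcp_pos: [0.581, 0.2339, 0.1233]
tool_rot: [1.0, 0.011, 0.001, -0.0]
force: [0.3, 0.5, -3.5]
finger_gap: 0.264
gripper_force: 118.1
```

One more stroke at full pressure as a margin for the early ones, which were slightly light.

```bash
python3 -m handwheel '[[0,0,0,0,0,0,0],[-18,-0.4,0,0,0,0,0],[-20,-0.5,0,0,0,0,0],[-20,-0.5,0,0,0,0,0],[-16,-0.3,0,0,0,0,0],[0,0,0,0,0,0,0],[0,0,-8,0,0,0,0],[0,0,-6,0,0,0,0],[0,0,-2,0,0,0,0],[0,0,0,0,0,0,0]]'
```

```text
t: 24.15
tcp_pos: [0.5063, 0.2321, 0.1062]
tool_rot: [1.0, 0.011, -0.0, 0.0]
force: [1.0, -0.1, -4.7]
finger_gap: 0.265
gripper_force: 118.1
```

```bash
python3 -m handwheel '[[0.5,0,-3,0,0,0,0],[1,0,-2,0,0,0,0],[1,0,-1.5,0,0,0,0],[2,0.1,-1,0,0,0,0],[4,0.1,-0.4,0,0,0,0],[5,0.1,-0.2,0,0,0,0],[5,0.1,-0.1,0,0,0,0],[5,0.1,0,0,0,0,0],[5,0.1,0,0,0,0,0],[5,0.1,0,0,0,0,0]]'
```

```text
t: 25.4
tcp_pos: [0.5381, 0.233, 0.0994]
tool_rot: [1.0, 0.011, -0.002, 0.0]
force: [-5.3, -0.3, 7.9]
finger_gap: 0.264
gripper_force: 119.7
```

```bash
python3 -m handwheel '[[4,0.1,-0.2,0,0,0,0],[5,0.1,-0.2,0,0,0,0],[5,0.1,-0.1,0,0,0,0],[5,0.1,-0.1,0,0,0,0],[5,0.1,-0.1,0,0,0,0],[5,0.1,-0.1,0,0,0,0],[5,0.1,0,0,0,0,0],[3,0.1,6,0,0,0,0],[1,0,12,0,0,0,0],[0,0,7,0,0,0,0]]'
```

```text
t: 26.65
tcp_pos: [0.5785, 0.2337, 0.1233]
tool_rot: [1.0, 0.011, 0.001, -0.0]
force: [0.4, 0.7, -3.3]
finger_gap: 0.265
gripper_force: 118.1
```

```bash
python3 -m handwheel '[[-14,-30,0,0,0,-0.9,0],[-14,-30,0,0,0,-0.9,0],[-15,-31,0,0,0,-1,0],[-15,-31,0,0,0,-1,0],[-15,-31,0,0,0,-1,0],[-15,-31,0,0,0,-1,0],[-14,-31,0,0,0,-0.9,0],[-14,-31,0,0,0,-0.9,0],[0,0,0,0,0,0,0],[0,0,-5,0,0,0,0]]'
```

```text
t: 27.9
tcp_pos: [0.4628, -0.0124, 0.118]
tool_rot: [0.998, -0.055, 0.001, 0.0]
force: [0.4, -0.2, -2.8]
finger_gap: 0.265
gripper_force: 118.4
```

```bash
python3 -m handwheel '[[0,0,-12,0,0,0,0],[0,0,-15,0,0,0,0],[0,0,-15,0,0,0,0],[0,0,-15,0,0,0,0],[0,0,-12,0,0,0,0],[0,0,-8,0,0,0,0],[0,0,-5,0,0,0,0],[0,0,-4,0,0,0,0],[0,0,-2,0,0,0,0],[0,0,0,0,0,0,0]]'
```

```text
t: 29.15
tcp_pos: [0.4618, -0.0123, 0.0297]
tool_rot: [0.998, -0.055, 0.0, 0.0]
force: [-0.5, -0.6, -3.4]
finger_gap: 0.261
gripper_force: 118.3
```

```bash
python3 -m handwheel '[[0,0,-1.5,0,0,0,0],[0,0,-1.5,0,0,0,0],[0,0,-1,0,0,0,0],[0,0,-0.5,0,0,0,0],[0,0,-0.5,0,0,0,0],[0,0,-0.3,0,0,0,0],[0,0,0,0,0,0,0],[0,0,0,0,0,0,0],[0,0,0,0,0,0,0],[0,0,0,0,0,0,0]]' 20
```

```text
t: 30.4
tcp_pos: [0.4616, -0.0123, 0.0252]
tool_rot: [0.998, -0.055, 0.0, 0.0]
force: [-1.7, 0.4, 6.8]
finger_gap: 0.264
gripper_force: 120.0
```

```bash
python3 -m handwheel '[[0,0,0,0,0,0,0.3],[0,0,0,0,0,0,0.35],[0,0,0,0,0,0,0.5],[0,0,0,0,0,0,0.6],[0,0,0,0,0,0,0.6],[0,0,0,0,0,0,0.6],[0,0,10,0,0,0,0.6],[0,0,20,0,0,0,0.6],[0,0,25,0,0,0,0.6],[0,0,30,0,0,0,0.6]]'
```

```text
t: 31.65
tcp_pos: [0.4613, -0.0122, 0.1104]
tool_rot: [0.998, -0.055, -0.0, -0.0]
force: [-0.1, 0.0, 0.0]
finger_gap: 0.601
gripper_force: 0.0
```

```bash
python3 -m handwheel '[[0,0,25,0,0,0,0.6],[0,0,25,0,0,0,0.6],[0,0,25,0,0,0,0.6],[0,-20,20,0,0,0,0.6],[-8,-50,0,0,0,0,0.6],[-15,-50,0,0,0,0,0.6],[-15,-50,0,0,0,0,0.6],[-15,-50,0,0,0,0,0.6],[0,0,0,0,0,0,0.6],[0,0,0,0,0,0,0.6]]'
python3 - <<'E'
from h import *
cv2.imwrite("pics/t3.png",manip.snapshot("top")[:,:,::-1])
E
```

```text
t: 32.9
tcp_pos: [0.4082, -0.2317, 0.2045]
tool_rot: [0.998, -0.055, -0.0, -0.0]
force: [-0.6, 0.6, 1.3]
finger_gap: 0.599
gripper_force: 0.0
```

View pics/t3.png

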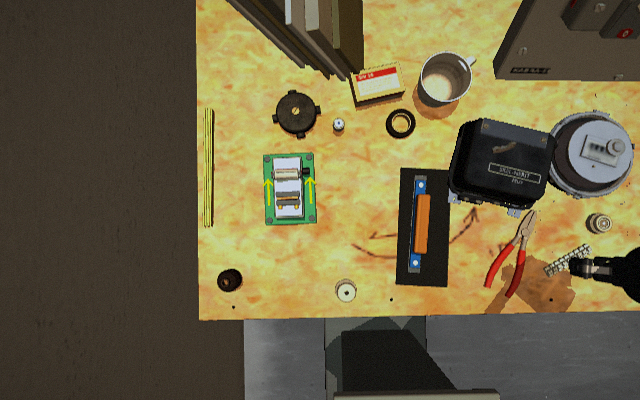

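The file lies flat on the mat with its grip at about (422, 223). The small parts are where they were, and the arm is clear of everything.

```bash
python3 -c "
from station import manip
print(manip.sign_off())"
```

```text
the job is handed in; nothing more can be done
None
```

I made five forward filing strokes, about 380 mm in all, or roughly six roller turns if it didn't slip; the turns could not be read directly. Readings showed 9–12.5 N, a little light on the first two strokes. The file is back flat on its mat with the small parts in place, and I handed the job in at about 33 s; no verdict came back.

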